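Slide the striking disc into the splitting jig

TASK

Fit the small solid steel disc as the striking pad of the wooden splitting jig: lay it flat on the open end of the jig's board, in front of the flared mouth, then slide it along the board between the two rails, without lifting or carrying it there, until it drops flat into the shallow round pocket somewhere along the lane. Push gently and stop as soon as it has dropped in, because forcing it against the pocket's edge spoils the board; then let go of it, leaving the wide disc, the washer and the hammer where they are.

Things in the scene. Friction and masses are not known exactly. Their poses are not given: they have to be found in the camera images.
- jig: Wooden splitting jig fixed to the work surface, 300 mm long (x) by 190 mm wide (y). Origin: centre of its underside, on the work surface; x axis: the way the disc is slid; z up. On it lies a 112 mm wide plywood board, flat top 30 mm above the work surface. A disc lying on the board has its centre 35 mm above the work surface, in the pocket 30 mm. The board does not move when pushed.
- jig_open (a point): Point on the board's top at the middle of its bare open end, where the disc is laid: jig frame x = -115, y = 0, z = 30 mm. The bare board reaches from x = -150 to -85 mm; from there to x = -38 mm two battens, 12 mm high, narrow as a flared mouth from about 96 mm to the lane's 52 mm.
- jig_lane (a point): Point on the board's level at the start of the straight lane: jig frame x = -38, y = 0, z = 30 mm. Two rails, 12 mm high and 24 mm wide, run from here to x = +147 mm, 52 mm apart, the same to both sides of y = 0. The far end is open.
- jig_search (a point): Middle of the stretch that holds the pocket: jig frame x = +50, y = 0, z = 30 mm. One round flat-bottomed pocket, 53 mm wide, 5 mm deep, on the lane's centre line, has its centre anywhere within 40 mm of here along x; where is not measured, as the board is set differently each time. A disc in it stands 5 mm proud and the pocket's edge stops it from being pushed on.
- disc_center (a point): Solid plain steel disc, no hole, 50 mm in diameter and 10 mm thick, about 0.15 kg, lying flat and loose on the wooden offcut. The point is its centre, half-way up; z is the disc's axis. Held tight between fingers it cannot drop into a pocket; pushed along loosely it drops by its own weight and takes under 2 N to slide.
- offcut: Flat wooden offcut, 150 x 130 x 18 mm, fixed on the work surface, on which the disc lies at first. Origin: centre of its underside.
- wide_disc_center (a point): Another, wider steel disc, 76 mm in diameter and 8 mm thick, loose on the work surface, not to be disturbed. The point is its centre, half-way up.
- washer: Steel washer with a hole, 44 mm outside, 20 mm inside, 6 mm thick, loose on the work surface, not to be disturbed. Origin: centre of its underside.
- hammer_grip (a point): Hammer lying loose on the work surface, not to be disturbed. The point is on its handle.
Not all that is in view belongs to the job. What is shaped like the part that bears disc_center but purple is not meant.

How it is judged:
By the outcome, as a careful person would: the job done as asked, in the order asked, and still so for the second after the job is handed in, with the robot touching nothing.
It also fails if it takes over 51 s, if anything falls off the work surface, if the arm or the gripper's body presses on something with over 40 N, if the wrist force passes 120 N, or if a joint passes its speed limit or range.

ROBOT

A 6-joint arm with a two-finger parallel gripper is mounted at the origin on the work surface. World frame = base frame: x ahead of the robot, y to its left, z up, the work surface at z = 0. Lengths are in mm, angles in rad, forces in N, time in s.
With the tool pointing down it reaches from about 350 to 975 mm from the base axis. Payload 7.1 kg.
Tool frame: the origin (TCP) lies midway between the tips of the shut fingers; the grasp point (between the pads) lies 19 mm behind it; z points along the fingers, x is the direction in which the jaws open and shut, and the axes are right-handed (so a half turn about z gives the same grasp; the last joint's range is limited). The gripper opens to 88 mm and grips with 3 to 60 N. Pads are 20 mm wide; open, the fingers measure 115 mm over their backs; the gripper's body (75 mm by 178 mm) begins 61 mm behind the grasp point.
Start: joints at [-1.228, 0.423, 1.63, -0, 1.089, -0.019], TCP at [221.24, -584.515, 222.675] pointing down, gripper open.
Joint ranges: [-3, 3], [-0.9, 2.11], [0.09, 2.58], [-1.31, 4.45], [0.11, 2.69], [-2.54, 2.54]. Speed limits (rad/s): [2.39, 2.39, 3.01, 3.14, 3.14, 3.14].

INTERFACE

Orientations are given as a rotation vector (axis times angle).
In Python, from workcell import telemetry, imaging, ticket gives the robot as it stands.
- The arm moves only by the tool jog_arm, never from a script. Its arguments are lists of equal length, an entry for each row: "travel": the shift along the world's x, y, z in units of 400 mm (1.0 is 400 mm), a list of three; "dr": the turn, a rotation vector about the world's x, y, z in units of 90 degrees (1.0 is 90 degrees), a list of three. In form: {"travel": [[tx, ty, tz], ...], "dr": [[wx, wy, wz], ...]}. A call has exactly 10 rows; each row is the pose to reach, as a shift and turn from the pose measured when the call began; what a row does not reach only later rows make up. A row lasts 1/10 s, in which the tool goes at most 50 mm and 8.59 degrees, less where a joint would pass 70% of its speed; a pose out of reach is approached as far as the arm can. A call with a number of a shift or a turn outside -1 to 1 is refused whole. A call with a gripper value outside its range is refused whole. "hand" is the opening, from -1 (shut) to 1 (fully open), set as the call begins (left out, the last holds). The fingers move at their own pace and stop on an object; the grip force is fixed at half the most. Time passes only in rows, so rows that repeat a pose let the fingers close, or fill a call up. It gives the time, the measured TCP pose, the force and the opening at its end, in the units of the state.
- telemetry.get_obs(): the state, without advancing time (a new reading comes with each control period).
- imaging.get_image(name): name is "side" or "top"; returns a dict with "pixels" (420x560x3 uint8, red, green, blue), "range_z" (420x560 float32, mm along the optical axis (not along the pixel's ray), 0 where there is no reading), "fx", "fy", "cx", "cy" (pixels), "extrinsics" (4x4, takes a point from world to camera coordinates). Camera axes: x right, y down, z forward; pixel columns grow to the right and rows downward; lengths in mm; the calibration is good to about 2 mm. A picture is of the moment at which its call begins.
- ticket.close_job(): hands the job in, once; it reports no verdict.
The state is a dict: "t": time; "qpos": joint angles; "qvel": joint speeds; "joint_torque": joint torques, N m; "ee_pos": TCP position; "orientation": TCP orientation; "ft_force": force on the tool from outside, world axes, zero at the start; "moment": the same for the moment, N m; "width": finger opening in mm.
Only numpy, scipy, OpenCV 4.12 (cv2) and the standard library are available. Lean on these libraries where they do the work, as an engineer would, in place of code of your own. Each camera call takes 0.05 s, during which the arm holds its last target. There are 200 camera calls.

## Working session

There is one attempt and no reset: what is moved stays moved. The work goes in short steps, Python scripts to look and compute and a tool call to move; the robot and the scene stay as the last step left them, time stands still between calls to the robot, and variables do not carry over. Pictures are saved under pics/ and viewed, about 8 in all and at most 12, crops included, and the job is handed in when it is done.

Besides the shell and the picture viewer there is one more tool, called as name(argument=value, ...) on one line, values as JSON. jog_arm: Moves the arm, as the interface text tells. Its arguments: {"type":"object","properties":{"travel":{"type":"array"},"dr":{"type":"array"},"hand":{"type":"number"}},"required":["travel","dr"]}

```bash
mkdir -p pics
cat > h.py <<'E'
import numpy as np, cv2
from workcell import telemetry, imaging, ticket
def grab(n):
    d=imaging.get_image(n); np.savez('%s.npz'%n,**d); return d
def load(n): return dict(np.load('%s.npz'%n))
def cloud(d):
    z=d['range_z'].astype(float); v,u=np.indices(z.shape)
    p=np.stack([(u-d['cx'])/d['fx']*z,(v-d['cy'])/d['fy']*z,z],-1)
    E=d['extrinsics']; w=(p-E[:3,3])@E[:3,:3]; w[z==0]=np.nan; return w
def save(n,d,crop=None,s=1):
    im=d['pixels'][...,::-1]
    if crop: a,b,c,e=crop; im=im[b:e,a:c]
    cv2.imwrite('pics/'+n,cv2.resize(im,None,fx=s,fy=s,interpolation=cv2.INTER_CUBIC))
E
python3 - <<'E'
from h import *
for n in('top','side'):
    d=grab(n); save(n+'0.png',d,s=1.4); print(n,d['extrinsics'].round(3).tolist(),d['fx'])
print(telemetry.get_obs())
E
```

```text
top [[0.02, -1.0, 0.001, -23.068], [-0.98, -0.02, -0.198, 479.593], [0.198, 0.003, -0.98, 1073.986], [0.0, 0.0, 0.0, 1.0]] 493.1317581974838
side [[-0.991, -0.133, -0.004, 479.689], [-0.095, 0.73, -0.677, 80.353], [0.093, -0.671, -0.736, 1100.974], [0.0, 0.0, 0.0, 1.0]] 437.4488523140862
{'t': 0.1, 'qpos': array([-1.22799823e+00,  4.23752488e-01,  1.63060155e+00, -5.51391501e-07,
        1.08858882e+00, -1.89668635e-02]), 'qvel': array([-0.00106314, -0.00220341, -0.00313789, -0.00179168,  0.00038307,
       -0.00064527]), 'joint_torque': array([-9.74571522e-04, -5.45614600e+01, -2.74325430e+01,  6.45045494e-02,
        1.88511098e-02, -5.42910186e-05]), 'ee_pos': array([ 221.08039249, -584.06356557,  221.99160108]), 'orientation': array([-2.58418317e+00,  1.78511865e+00,  1.72186710e-03]), 'ft_force': array([0.07584843, 0.28366804, 0.26011152]), 'moment': array([ 0.02512648, -0.00536664,  0.05181096]), 'width': 88.11343748685448}
```

View pics/top0.png

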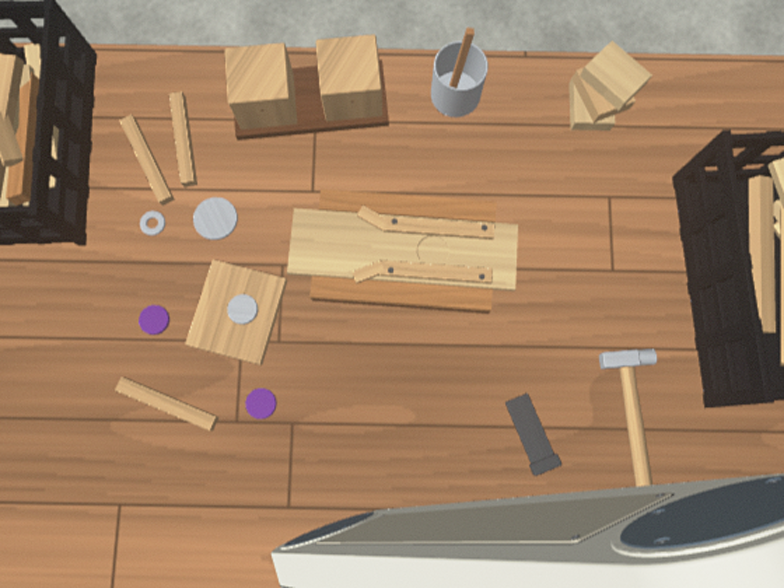

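View pics/side0.png

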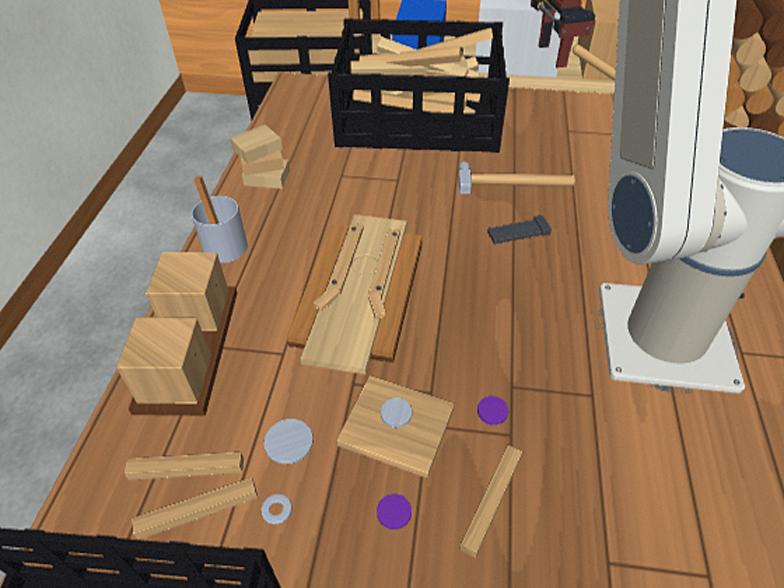

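Candidates in the top picture (1.4x): the grey disc on the offcut (241,309), wide disc (215,218), washer (152,223), and purple discs (154,320) and (260,403). I choose the grey one on the offcut. The jig runs left to right, with its open end at x≈290 and the pocket outline near (430,247).

Run:
```python
from h import *
for n,(u,v),j in(('top',(172,221),[(207,149,212,198,370,160,368,207)]),('side',(283,294),None)):
    d=load(n); w=cloud(d); print(n,'surface z',np.nanmedian(w[...,2]))
    px=d['pixels'].astype(int); 
    sub=np.zeros(px.shape[:2],bool); sub[v-20:v+21,u-20:u+21]=1
    sat=px.max(-1)-px.min(-1)
    m=sub&(sat<45)&(abs(w[...,2]-28)<6)
    q=w[m]; c,r=cv2.minEnclosingCircle(q[:,:2].astype(np.float32)); print('disc n',m.sum(),'mean',q.mean(0).round(1),'circ',c,r,'z med',np.median(q[:,2]))
    # board
    m=(abs(w[...,2]-30)<3)|(abs(w[...,2]-42)<3)
    nl,lab,st,ce=cv2.connectedComponentsWithStats(m.astype(np.uint8))
    for i in np.argsort(-st[1:,4])[:4]+1:
        q=w[lab==i]; R=cv2.minAreaRect(q[:,:2].astype(np.float32)); print('comp',st[i],R,np.median(q[:,2]).round(1))
d=load('top'); w=cloud(d)
for lo,hi in((27,33),(39,46)):
    m=(w[...,2]>lo)&(w[...,2]<hi); nl,lab,st,ce=cv2.connectedComponentsWithStats(m.astype(np.uint8))
    for i in np.argsort(-st[1:,4])[:5]+1:
        q=w[lab==i]; print(lo,st[i],q.mean(0).round(1),cv2.minAreaRect(q[:,:2].astype(np.float32)))
save('c1.png',d,(130,180,215,265),7)
save('c2.png',d,(195,130,380,225),4)
```

```text
top surface z 1.814901422676463
disc n 356 mean [454.8 234.7  28.3] circ (455.31927490234375, 234.76551818847656) 24.911643981933594 z med 28.32723519294519
comp [ 205  135  165   87 9132] ((563.8220825195312, -28.28594970703125), (380.5233154296875, 189.67352294921875), 86.83586883544922) 30.8
comp [ 53  35  12  94 360] ((793.47412109375, 532.1008911132812), (247.5112762451172, 26.800477981567383), 7.326247215270996) 40.6
comp [162 210  22  21 251] ((454.7746276855469, 235.79864501953125), (48.004966735839844, 46.7111930847168), 60.04829406738281) 29.1
comp [409  52  18  37 215] ((832.8767700195312, -326.5927429199219), (100.14264678955078, 35.93741989135742), 23.385793685913086) 30.2
side surface z 0.3106271578114356
disc n 366 mean [456.1 237.3  27.7] circ (456.0365295410156, 235.9595947265625) 25.128538131713867 z med 27.87464817056758
comp [ 205  153   96  111 6339] ((563.28564453125, -28.806610107421875), (384.9774475097656, 189.1531524658203), 86.73885345458984) 30.3
comp [ 50 406  88  14 379] ((759.7534790039062, 532.4942016601562), (164.63307189941406, 11.470746040344238), 2
[... 1070 characters left out ...]
63.8  42.5] ((521.10986328125, -59.96989440917969), (36.039180755615234, 231.0662078857422), 1.2339727878570557)
39 [255 146  98  24 874] [600.4 -67.9  42.4] ((601.25732421875, -64.36473083496094), (229.13136291503906, 36.167266845703125), 82.81800079345703)
39 [499 205  15  79 218] [ 416.7 -524.    41.3] ((414.34283447265625, -524.170654296875), (177.54290771484375, 12.325591087341309), 4.251187324523926)
39 [ 50  95  10  65 188] [671.2 526.2  41.7] ((671.9046630859375, 527.5042114257812), (159.96759033203125, 13.9824857711792), 2.26070499420166)
39 [ 54  35   9  59 164] [833.2 534.9  41.8] ((833.7182006835938, 535.6495971679688), (153.57437133789062, 13.613422393798828), 2.663273811340332)
```

View pics/c1.png

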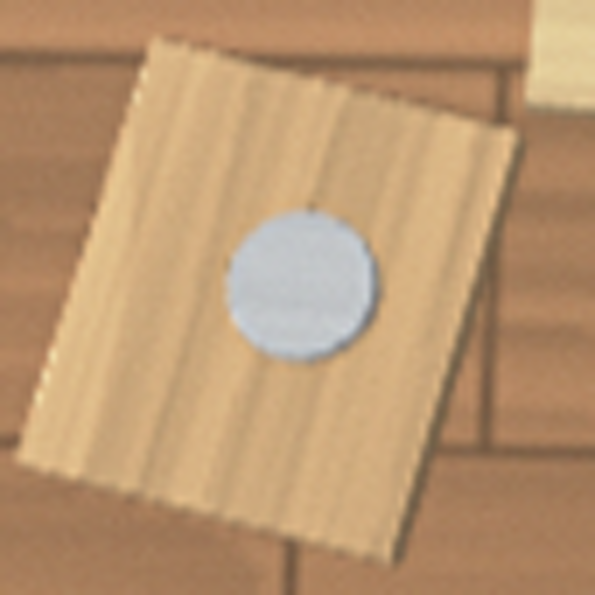

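View pics/c2.png

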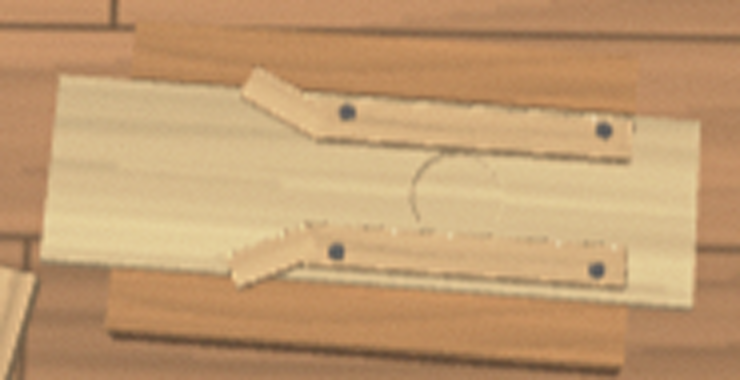

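The crops confirm the choice: a plain grey disc without a hole on the offcut, 50 mm wide at z≈28, the same in both cameras. In the jig crop, the pocket arc is near (460,192). Next I measure the jig frame and the pocket.

Run:
```python
from h import *
for n in('top','side'):
    d=load(n); w=cloud(d); z=w[...,2]
    m=(z>39)&(z<46)&(abs(w[...,0]-562)<75)&(w[...,1]<90)&(w[...,1]>-200)
    nl,lab,st,ce=cv2.connectedComponentsWithStats(m.astype(np.uint8)); A=[]
    for i in range(1,nl):
        if st[i,4]<200: continue
        q=w[lab==i]; s=q[q[:,1]<-10]; R=cv2.minAreaRect(s[:,:2].astype(np.float32))
        l=cv2.fitLine(s[:,:2].astype(np.float32),cv2.DIST_HUBER,0,.01,.01).ravel(); l[:2]*=-np.sign(l[1]); A.append(l)
        t=(q[:,:2])@l[:2]; print(n,st[i,4],'line',l,'rect',R,'end t',t.max(),'start',t.min())
    a=A[0][:2]+A[1][:2]; a/=np.linalg.norm(a); b=np.array([-a[1],a[0]])
    off=np.mean([A[0][2:]@b,A[1][2:]@b]); print('axis',a,'yaw',np.degrees(np.arctan2(a[1],a[0])),'y offs',off,[k[2:]@b-off for k in A])
    far=max((q2[:,:2]@a).max() for q2 in [w[m]]); x0=np.percentile(w[m][:,:2]@a,99.8)-147
    o=a*x0+b*off; print('origin',o)
    X=(w[...,:2]-o)@a; Y=(w[...,:2]-o)@b
    for x in range(-30,140,6):
        k=(abs(Y)<12)&(abs(X-x)<3); print(x,np.nanmedian(z[k]).round(1),end=' | ')
    k=(abs(Y)<15)&(X>0)&(X<120)&(z<28.0); print('\npocket',k.sum(),np.percentile(X[k],[1,50,99]) if k.sum() else '')
```

```text
top 874 line [-5.3602818e-02 -9.9856234e-01  5.9732178e+02 -9.5657349e+01] rect ((597.2175903320312, -94.75248718261719), (166.93634033203125, 25.864736557006836), 87.0242691040039) end t 146.08716479465653 start -82.07537765651423
top 914 line [-5.5561721e-02 -9.9845523e-01  5.2167041e+02 -9.2198074e+01] rect ((521.523681640625, -92.8478775024414), (164.78155517578125, 25.142004013061523), 86.85387420654297) end t 146.11634483087425 start -84.20779636252983
axis [-0.05458229 -0.9985093 ] yaw -93.12888 y offs 563.7888 [np.float32(37.86371), np.float32(-37.863647)]
origin [562.99484952 -29.92250127]
-30 31.3 | -24 30.6 | -18 30.5 | -12 31.2 | -6 31.0 | 0 31.4 | 6 29.6 | 12 30.3 | 18 30.4 | 24 26.8 | 30 25.8 | 36 26.2 | 42 25.0 | 48 25.8 | 54 24.7 | 60 25.1 | 66 26.1 | 72 26.2 | 78 30.7 | 84 30.0 | 90 31.1 | 96 30.5 | 102 30.1 | 108 29.2 | 114 29.6 | 120 30.1 | 126 31.0 | 132 30.5 | 138 30.0 | 
pocket 275 [  9.17932369  50.78193112 114.86413642]
side 536 line [-5.4328222e-02 -9.9852312e-01  5.9700555e+02 -9.0727631e+01] rect ((596.9653930664062, -95.3802719116211), (170.9049530029297, 24.71855354309082), 86.62128448486328) end t 148.22238756003878 start -83.00146745923365
side 538 line [-6.3573688e-02 -9.9797714e-01  5.2136310e+02 -8.8220215e+01] rect ((521.064697265625, -92.9939956665039), (165.4608612060547, 24.291893005371094), 86.7475814819336) end t 142.4422551099149 start -88.19658952738351
axis [-0.05895159 -0.9982609 ] yaw -93.37964 y offs 563.48645 [np.float32(37.829346), np.float32(-37.829285)]
origin [562.62288062 -31.2471698 ]
-30 29.7 | -24 29.8 | -18 30.6 | -12 30.3 | -6 30.0 | 0 30.0 | 6 29.4 | 12 29.4 | 18 31.1 | 24 27.0 | 30 24.7 | 36 25.0 | 42 24.3 | 48 24.7 | 54 25.1 | 60 24.5 | 66 24.7 | 72 25.8 | 78 29.0 | 84 31.0 | 90 29.9 | 96 30.1 | 102 29.2 | 108 29.3 | 114 30.3 | 120 29.3 | 126 30.7 | 132 29.3 | 138 30.1 | 
pocket 154 [  5.73786214  51.47360145 111.93799949]
```

Jig origin is about (562.8,-30.5) with its x axis (-0.056,-0.998), and the rails sit at ±37.9 where 38 is expected. The pocket is near jig x≈50 and the disc at (455.5,235.5). Now I move toward the disc.

jog_arm(travel=[[0.02,0.06,0],[0.05,0.17,0],[0.085,0.29,0],[0.12,0.41,0],[0.155,0.53,0],[0.19,0.65,0],[0.22,0.77,0],[0.255,0.88,0],[0.28,0.96,0],[0.29,1.0,0]], dr=[[0,0,0.03],[0,0,0.07],[0,0,0.11],[0,0,0.15],[0,0,0.19],[0,0,0.23],[0,0,0.27],[0,0,0.31],[0,0,0.35],[0,0,0.367]], hand=1)

```text
t: 1.1
ee_pos: [337.1, -181.6, 221.9]
orientation: [-2.987, 0.97, 0.003]
ft_force: [-0.8, 0.0, -0.9]
width: 87.6
```

jog_arm(travel=[[0.02,0.06,0],[0.05,0.17,0],[0.085,0.29,0],[0.12,0.41,0],[0.155,0.53,0],[0.19,0.65,0],[0.22,0.77,-0.05],[0.255,0.88,-0.1],[0.28,0.96,-0.16],[0.29,1.0,-0.2]], dr=[[0,0,0.03],[0,0,0.07],[0,0,0.11],[0,0,0.15],[0,0,0.19],[0,0,0.23],[0,0,0.27],[0,0,0.31],[0,0,0.35],[0,0,0.367]])

```text
t: 2.1
ee_pos: [453.3, 221.2, 140.2]
orientation: [-3.14, 0.074, 0.004]
ft_force: [0.6, -0.1, 0.1]
width: 88.0
```

Run:
```python
from h import *
from scipy.spatial.transform import Rotation as R
o=telemetry.get_obs(); print(o['ee_pos'],o['qpos'].round(2)); r=R.from_rotvec(o['orientation']).as_matrix(); print(r.round(4), np.degrees(np.arctan2(r[1,0],r[0,0])))
```

```text
[453.30120841 221.15407643 140.19183995] [0.43 0.37 1.95 0.   0.82 0.48]
[[ 9.989e-01 -4.720e-02 -2.300e-03]
 [-4.720e-02 -9.989e-01  5.000e-04]
 [-2.400e-03 -3.000e-04 -1.000e+00]] -2.7078817593132585
```

jog_arm(travel=[[0.002,0.01,-0.02],[0.0055,0.025,-0.06],[0.0055,0.036,-0.11],[0.0055,0.036,-0.16],[0.0055,0.036,-0.2],[0.0055,0.036,-0.235],[0.0055,0.036,-0.265],[0.0055,0.036,-0.285],[0.0055,0.036,-0.295],[0.0055,0.036,-0.298]], dr=[[0,0,-0.005],[0,0,-0.005],[0,0,-0.005],[0,0,-0.005],[0,0,-0.005],[0,0,-0.005],[0,0,-0.005],[0,0,-0.005],[0,0,-0.005],[0,0,-0.005]])

```text
t: 3.1
ee_pos: [455.5, 235.5, 20.8]
orientation: [-3.14, 0.087, 0.004]
ft_force: [-0.1, 0.8, -0.2]
width: 88.2
```

jog_arm(travel=[[0,0,0],[0,0,0],[0,0,0],[0,0,0],[0,0,0],[0,0,0],[0,0,0],[0,0,0],[0,0,0],[0,0,0]], dr=[[0,0,0],[0,0,0],[0,0,0],[0,0,0],[0,0,0],[0,0,0],[0,0,0],[0,0,0],[0,0,0],[0,0,0]], hand=-1)

```text
t: 4.1
ee_pos: [455.7, 235.6, 21.0]
orientation: [-3.14, 0.087, 0.003]
ft_force: [-0.5, 0.6, 4.7]
width: 49.3
```

jog_arm(travel=[[0,0,0.02],[0,0,0.07],[0.02,-0.03,0.12],[0.06,-0.08,0.15],[0.11,-0.145,0.15],[0.16,-0.21,0.15],[0.21,-0.28,0.15],[0.25,-0.335,0.14],[0.275,-0.365,0.12],[0.284,-0.378,0.1]], dr=[[0,0,0],[0,0,0],[0,0,0],[0,0,0],[0,0,0],[0,0,0],[0,0,0],[0,0,0],[0,0,0],[0,0,0]])

```text
t: 5.1
ee_pos: [569.9, 83.4, 60.5]
orientation: [-3.14, 0.089, 0.003]
ft_force: [0.3, 0.6, -1.0]
width: 49.2
```

Run:
```python
from h import *
d=grab('side'); save('s1.png',d,(180,120,380,320),3); o=telemetry.get_obs(); print(o['ee_pos'],o['width'],o['ft_force'])
```

```text
[568.86337473  83.32781142  59.07074347] 49.03394683483959 [ 0.58624531  0.01090986 -2.90026751]
```

View pics/s1.png

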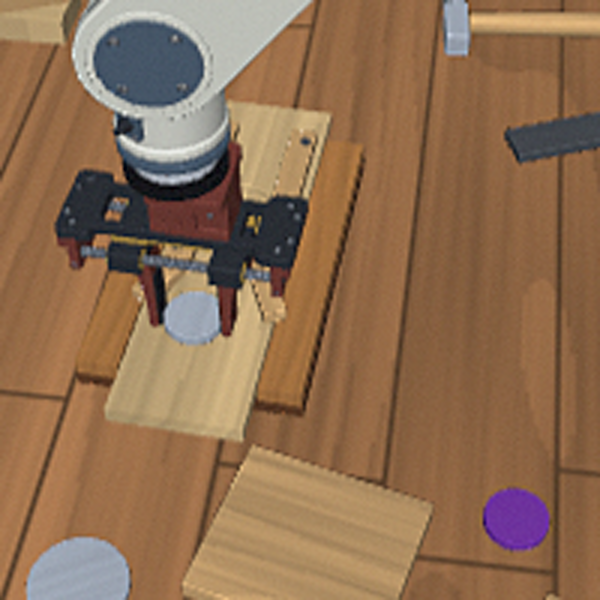

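The disc is held level between the fingers, at (193,317) in the crop, above the bare open end of the board. Now I lower it.

jog_arm(travel=[[0,0,-0.01],[0,0,-0.025],[0,0,-0.04],[0,0,-0.05],[0,0,-0.056],[0,0,-0.06],[0,0,-0.063],[0,0,-0.065],[0,0,-0.066],[0,0,-0.066]], dr=[[0,0,0],[0,0,0],[0,0,0],[0,0,0],[0,0,0],[0,0,0],[0,0,0],[0,0,0],[0,0,0],[0,0,0]])

```text
t: 6.15
ee_pos: [569.0, 83.4, 33.0]
orientation: [-3.14, 0.089, 0.006]
ft_force: [-1.2, -0.1, 3.2]
width: 49.2
```

jog_arm(travel=[[0,0,0],[0,0,0],[0,0,0],[0,0,0],[0,0,0],[0,0,0],[0,0,0.02],[0,0,0.06],[0,0,0.1],[0,0,0.12]], dr=[[0,0,0],[0,0,0],[0,0,0],[0,0,0],[0,0,0],[0,0,0],[0,0,0],[0,0,0],[0,0,0],[0,0,0]], hand=1)

```text
t: 7.15
ee_pos: [570.3, 83.5, 83.7]
orientation: [-3.14, 0.089, 0.001]
ft_force: [-0.2, 0.4, -1.1]
width: 87.9
```

jog_arm(travel=[[0,0.01,0],[0.001,0.03,0],[0.002,0.055,0],[0.003,0.08,0],[0.004,0.1,0],[0.004,0.114,0],[0.004,0.114,-0.02],[0.004,0.114,-0.05],[0.004,0.114,-0.075],[0.004,0.114,-0.085]], dr=[[0,0,0],[0,0,0],[0,0,0],[0,0,0],[0,0,0],[0,0,0],[0,0,0],[0,0,0],[0,0,0],[0,0,0]], hand=-0.77)

```text
t: 8.15
ee_pos: [570.8, 128.6, 47.8]
orientation: [-3.14, 0.089, 0.005]
ft_force: [0.1, -0.6, -0.2]
width: 12.1
```

Run:
```python
from h import *
d=grab('top'); w=cloud(d); px=d['pixels'].astype(int); sat=px.max(-1)-px.min(-1)
m=(sat<45)&(abs(w[...,2]-40)<6)&(abs(w[...,0]-569)<40)&(abs(w[...,1]-83)<40); q=w[m]; print(m.sum(),q.mean(0),cv2.minEnclosingCircle(q[:,:2].astype(np.float32)))
for i in range(4): o=telemetry.get_obs(); print(o['ee_pos'],o['width'],o['ft_force'])
save('t1.png',d,(190,110,350,240),4)
```

```text
90 [571.8390944   67.53447167  39.91330399] ((571.2227783203125, 71.15032196044922), 20.72249412536621)
[570.72087292 128.52889721  47.70397647] 10.934969090895907 [0.57981368 0.70276843 0.77185621]
[570.72087292 128.52889721  47.70397647] 10.934969090895907 [0.57981368 0.70276843 0.77185621]
[570.72087292 128.52889721  47.70397647] 10.934969090895907 [0.57981368 0.70276843 0.77185621]
[570.72087292 128.52889721  47.70397647] 10.934969090895907 [0.57981368 0.70276843 0.77185621]
```

View pics/t1.png

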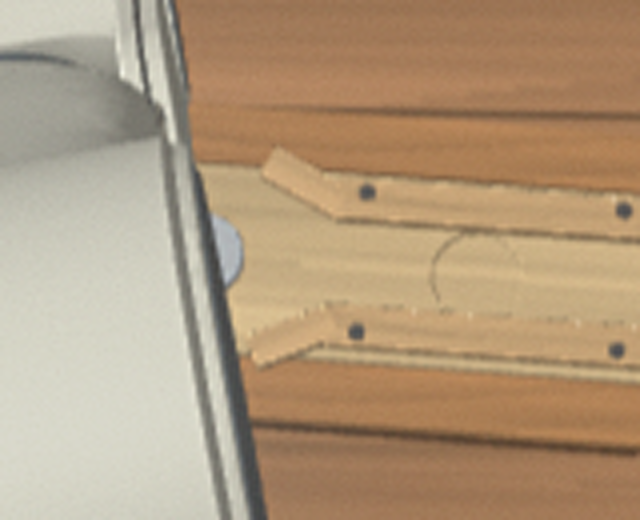

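The disc lies flat at z≈40 on the open end, half hidden by the arm, with its leading edge at (240,255). The fingers stand behind it. I lower the tips to z≈36.5: that overlaps the disc on the board by 3.5 mm and clears it once it drops. Then I push.

jog_arm(travel=[[0.001,0,-0.01],[0.002,0,-0.02],[0.002,0,-0.026],[0.002,0,-0.028],[0.002,-0.01,-0.028],[0.001,-0.02,-0.028],[0.001,-0.03,-0.028],[0,-0.04,-0.028],[0,-0.05,-0.028],[-0.001,-0.06,-0.028]], dr=[[0,0,0],[0,0,0],[0,0,0],[0,0,0],[0,0,0],[0,0,0],[0,0,0],[0,0,0],[0,0,0],[0,0,0]])

```text
t: 9.2
ee_pos: [570.5, 104.3, 36.7]
orientation: [-3.14, 0.09, 0.005]
ft_force: [-0.3, 1.2, 0.1]
width: 10.1
```

jog_arm(travel=[[-0.0005,-0.01,0],[-0.001,-0.02,0],[-0.0015,-0.03,0],[-0.002,-0.04,0],[-0.003,-0.05,0],[-0.0035,-0.06,0],[-0.004,-0.07,0],[-0.0045,-0.08,0],[-0.005,-0.09,0],[-0.0055,-0.1,0]], dr=[[0,0,0],[0,0,0],[0,0,0],[0,0,0],[0,0,0],[0,0,0],[0,0,0],[0,0,0],[0,0,0],[0,0,0]])

```text
t: 10.2
ee_pos: [568.3, 63.9, 36.6]
orientation: [-3.14, 0.09, 0.005]
ft_force: [0.4, 1.5, 0.6]
width: 10.3
```

```bash
cat > chk.py <<'E'
from h import *
a=np.array([-.056,-.9984]); b=np.array([.9984,-.056]); o0=np.array([562.8,-30.5])
for n in('side','top'):
    d=grab(n); w=cloud(d); px=d['pixels'].astype(int); sat=px.max(-1)-px.min(-1)
    X=(w[...,:2]-o0)@a; Y=(w[...,:2]-o0)@b
    m=(sat<40)&(w[...,2]>31)&(w[...,2]<44)&(abs(Y)<40)&(abs(X)<150)&(px.max(-1)>120)
    nl,lab,st,ce=cv2.connectedComponentsWithStats(m.astype(np.uint8))
    for i in range(1,nl):
        k=lab==i
        if k.sum()>15: print(n,k.sum(),'X',np.percentile(X[k],[1,99]).round(1),'Y',np.percentile(Y[k],[1,99]).round(1),'z',np.median(w[k][:,2]).round(1))
o=telemetry.get_obs(); p=o['ee_pos'][:2]-o0; print('tool X,Y',p@a,p@b,o['ee_pos'],o['ft_force'],o['t'])
E
python3 chk.py
```

```text
side 64 X [-82.3 -48.7] Y [-24. -10.] z 39.4
tool X,Y -94.29963372063763 0.1274200819787407 [568.20832799  63.6474032   36.6179919 ] [-0.19702579  0.12172693 -0.37835998] 10.3
```

jog_arm(travel=[[-0.0005,-0.01,0],[-0.001,-0.02,0],[-0.0015,-0.03,0],[-0.002,-0.04,0],[-0.003,-0.05,0],[-0.0035,-0.06,0],[-0.004,-0.07,0],[-0.0045,-0.08,0],[-0.005,-0.09,0],[-0.0055,-0.1,0]], dr=[[0,0,0],[0,0,0],[0,0,0],[0,0,0],[0,0,0],[0,0,0],[0,0,0],[0,0,0],[0,0,0],[0,0,0]])

```text
t: 11.3
ee_pos: [566.0, 23.3, 36.7]
orientation: [3.14, -0.09, -0.005]
ft_force: [-0.1, 1.2, 0.9]
width: 10.0
```

```bash
python3 chk.py
```

```text
side 62 X [-39.7  -2.6] Y [-24.1  -9.2] z 39.3
tool X,Y -53.68221188474001 0.16671950588173295 [565.97285156  23.09027664  36.61512563] [-0.20217746 -0.93197711 -0.64957168] 11.4
```

jog_arm(travel=[[-0.0005,-0.01,0],[-0.001,-0.02,0],[-0.0015,-0.03,0],[-0.002,-0.04,0],[-0.003,-0.05,0],[-0.0035,-0.06,0],[-0.004,-0.07,0],[-0.0045,-0.08,0],[-0.005,-0.09,0],[-0.0055,-0.095,0]], dr=[[0,0,0],[0,0,0],[0,0,0],[0,0,0],[0,0,0],[0,0,0],[0,0,0],[0,0,0],[0,0,0],[0,0,0]])

```text
t: 12.4
ee_pos: [563.7, -15.3, 36.6]
orientation: [3.14, -0.091, -0.005]
ft_force: [0.2, 0.9, -0.1]
width: 9.6
```

```bash
python3 chk.py
```

```text
side 65 X [-1.8 37. ] Y [-24.8  -7.7] z 39.4
tool X,Y -15.258358892081292 0.08683046358520344 [563.74121746 -15.26998126  36.61607363] [ 0.55989178 -0.31668715 -0.76706901] 12.5
```

jog_arm(travel=[[0,-0.005,0],[-0.0005,-0.01,0],[-0.001,-0.015,0],[-0.001,-0.02,0],[-0.0015,-0.025,0],[-0.0015,-0.03,0],[-0.002,-0.035,0],[-0.002,-0.04,0],[-0.0025,-0.045,0],[-0.003,-0.05,0]], dr=[[0,0,0],[0,0,0],[0,0,0],[0,0,0],[0,0,0],[0,0,0],[0,0,0],[0,0,0],[0,0,0],[0,0,0]])

```text
t: 13.5
ee_pos: [562.6, -35.4, 36.7]
orientation: [3.14, -0.092, -0.005]
ft_force: [0.5, 1.4, 0.7]
width: 10.0
```

```bash
python3 chk.py
```

```text
side 59 X [17.5 58.4] Y [-24.1  -8.5] z 39.7
tool X,Y 5.041965580785237 0.04677372686991431 [562.56433434 -35.53682723  36.66009813] [ 0.73126592  0.69948377 -0.15412263] 13.6
```

jog_arm(travel=[[0,-0.002,0],[0,-0.004,0],[0,-0.006,0],[-0.0005,-0.008,0],[-0.0005,-0.01,0],[-0.0005,-0.012,0],[-0.001,-0.014,0],[-0.001,-0.016,0],[-0.001,-0.018,0],[-0.001,-0.02,0]], dr=[[0,0,0],[0,0,0],[0,0,0],[0,0,0],[0,0,0],[0,0,0],[0,0,0],[0,0,0],[0,0,0],[0,0,0]])

```text
t: 14.6
ee_pos: [562.2, -43.6, 36.7]
orientation: [3.14, -0.092, -0.005]
ft_force: [0.4, 0.0, 0.1]
width: 10.0
```

```bash
python3 chk.py
```

```text
side 20 X [22.2 63.9] Y [ 3.2 15.4] z 37.3
side 54 X [26.1 66.7] Y [-24.   -7.3] z 37.2
tool X,Y 13.189293532880534 0.10250722831911359 [562.16370368 -43.67474052  36.67429576] [-0.32620486  0.69514226 -0.80317239] 14.7
```

jog_arm(travel=[[0,-0.001,0],[0,-0.0015,0],[0,-0.002,0],[0,-0.0025,0],[0,-0.003,0],[0,-0.0035,0],[0,-0.004,0],[0,-0.0045,0],[0,-0.005,0],[0,-0.005,0]], dr=[[0,0,0],[0,0,0],[0,0,0],[0,0,0],[0,0,0],[0,0,0],[0,0,0],[0,0,0],[0,0,0],[0,0,0]])

```text
t: 15.7
ee_pos: [562.2, -45.7, 36.6]
orientation: [3.14, -0.092, -0.005]
ft_force: [-0.1, -0.2, 0.1]
width: 9.9
```

```bash
python3 chk.py; python3 -c "
from h import *
save('s2.png',load('side'),(200,130,320,240),5)"
```

```text
side 17 X [24.8 66.1] Y [ 3.6 15.5] z 34.9
side 53 X [27.5 67.6] Y [-23.7  -6.7] z 35.0
tool X,Y 15.198978109587207 0.23416708755367996 [562.18261171 -45.6887063   36.66545511] [ 0.46084002 -0.50461109 -0.79166715] 15.8
```

View pics/s2.png

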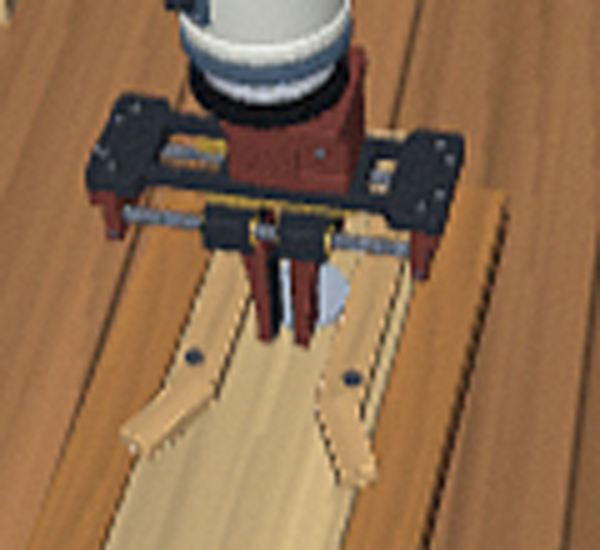

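The disc top now reads z≈35.0, so it has dropped (grey, at (325,290) behind the fingers). I back off and lift clear.

jog_arm(travel=[[0,0.015,0.005],[0.001,0.03,0.02],[0.002,0.04,0.06],[0.002,0.05,0.12],[0.002,0.08,0.2],[0.002,0.14,0.28],[0.002,0.22,0.34],[0.002,0.3,0.38],[0.002,0.37,0.4],[0.002,0.4,0.4]], dr=[[0,0,0],[0,0,0],[0,0,0],[0,0,0],[0,0,0],[0,0,0],[0,0,0],[0,0,0],[0,0,0],[0,0,0]])

```text
t: 16.8
ee_pos: [563.6, 117.0, 198.7]
orientation: [-3.14, 0.088, -0.0]
ft_force: [-0.0, 0.8, -0.5]
width: 10.0
```

Run:
```python
from h import *
exec(open('chk.py').read())
for n in('side','top'):
    d=load(n); w=cloud(d); px=d['pixels'].astype(int); sat=px.max(-1)-px.min(-1)
    X=(w[...,:2]-o0)@a; Y=(w[...,:2]-o0)@b
    m=(sat<40)&(w[...,2]>31)&(w[...,2]<44)&(abs(Y)<26)&(X>0)&(X<110)&(px.max(-1)>120)
    A=np.c_[X[m],Y[m],np.ones(m.sum())]; c=np.linalg.lstsq(A,w[m][:,2],rcond=None)[0]; print(n,'tilt mm/mm',c[:2],'centre',X[m].mean(),Y[m].mean(),w[m][:,2].mean())
t=load('top'); s=load('side'); save('f_side.png',s,s=1.4)
```

```text
side 197 X [22.4 68.2] Y [-23.3  21.9] z 34.7
top 348 X [23.2 69.1] Y [-25.7  22.8] z 35.6
tool X,Y -145.98471896517805 -8.283444854537883 [562.70494708 115.72400033 196.74422357] [-0.56643638  0.51108524 -0.0250475 ] 16.9
side tilt mm/mm [0.0147789 0.0087562] centre 44.315225508296095 -0.7768025924386393 34.64233996349894
top tilt mm/mm [ 0.01066154 -0.01027698] centre 46.40596679121868 -0.6197347849806429 35.64310954399892
```

View pics/f_side.png

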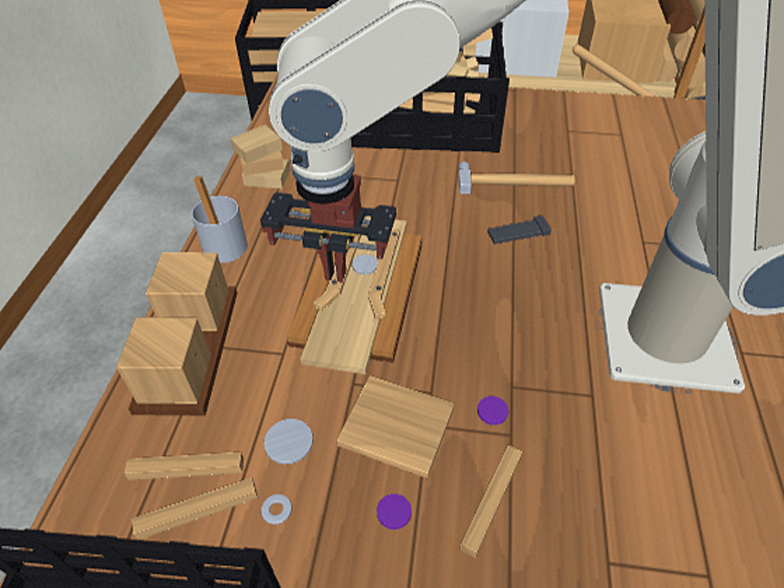

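The disc sits at (365,263), flat, with its top at z≈35 in both views. The wide disc (288,441), washer (276,509) and hammer are where they were, and the robot is clear.

```bash
python3 -c "
from workcell import ticket; print(ticket.close_job())"
```

```text
the job is handed in; nothing more can be done
None
```

I laid the steel disc on the open end of the board and slid it along the lane with loosely set fingers at 10–40 mm/s. It dropped into the pocket, I backed off straight away and handed the job in at about 17 s of the 51 s allowed.

- **Seating:** the disc's top reads 34.6 mm (side camera) and 35.6 mm (top camera) against the expected 35 mm. Apparent tilt is under 1°, within the depth noise.
- **Position:** the disc's centre reads at jig x≈44–46 mm, against the roughly 49 mm I measured for the pocket beforehand. The two do not agree exactly. The 1.5 mm play and the 2 mm calibration could explain most of it, and the height shows the disc is in.
- **Forces:** the end-of-move force readings while pushing stayed under about 2 N. The finger tips were high enough to pass over the disc once it dropped.
- **Other items:** in the final side picture the wide disc, washer and hammer look unmoved (compared by eye, not measured). The robot was touching nothing.

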